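# Tighten the glass clamp of a pastry display shelf with a break-over torque wrench

### The job

Take the torque wrench from the rubber mat, fit its ring right down over the hexagon nut of the glass shelf's clamp, and tighten the nut clockwise until the wrench's joint breaks over at its set torque. Stop there: do not drive the handle on to the end of its break travel or strain the clamp, or the glass may crack. Then lift the wrench off and lay it back flat along the mat, without knocking the shelf or shifting the pastries.

Things in the scene. Friction and masses are not known exactly. Their poses are not given: they have to be found in the camera images.
- wrench: break-over torque wrench, 243 mm long, about 0.5 kg, lying flat on the mat: black ribbed grip 105 long, 26 wide, 24 high; 17 x 16 steel tube; pivot; ring head. Origin: underside of the grip, 12.5 ahead of the grip's middle. x points along the wrench to the ring, z up. In x: grip -65 to 40, tube 40 to 94, pivot 105, ring centre 145 when straight, balance point about 23
- ring (a point): centre of the wrench ring's underside, moving with the head; z up; x along the head, away from the handle. Ring 53 mm outside, 18 thick, open through, hexagon hole 32 across flats with two flats square to x. Fits the nut only with its x within about 7 deg of the nut's x turned by a multiple of 60 deg; has that play each way when on. Pressed on askew it pitches the wrench in the fingers
- wrench_head (a joint): break angle of the wrench in rad. A preload spring holds it at 0 (straight) until about 1.3 N m at the pivot (12 N pushed sideways at the wrench's origin); then the handle swings on clockwise past the head at nearly the same torque: the break-over, complete by 0.1. Past 0.25 it nears its solid end (0.30) and over-tightens. Springs back to 0 when let go
- nut: brass cap nut of the glass clamp, 30 mm across flats, hexagon 17 high, chamfered, domed cap to 26.5. Origin: on its axis at its underside, the height at which the ring comes to rest. z up, x square to a flat. Hand-tight: it drags (0.5 N m) as it turns clockwise seen from above, then comes up solid after an unknown 0.18 to 0.55 rad. Turned back, it loosens
- nut_seat (a point): top face of the round clamp hub (53 mm across) under the nut, on the nut's axis, 88 mm above the counter and 16 above the glass; fixed to the shelf
- shelf: fixed glass display shelf: pane 270 (x) x 300 (y) x 10 mm, its top 72 above the counter; front post with the clamp and nut; rear rail. Origin: on the counter under the nut's axis, x towards the rear rail, z up. The pane runs from x -35 to 235 and y -150 to 150; the space at the front (x below -35) is open for the handle, the pastries stand at x above 40
- mat: grey rubber mat fixed on the counter, 290 (x) x 130 (y) x 3 mm, origin under its centre, z up. The wrench lies along its x at the start and goes back on it
- croissant: loose croissant, about 140 mm long and 68 high, on the glass behind the clamp; leave it be. Origin on the glass at its middle
- bun: loose round bun, 100 mm across and 49 high, on the glass behind the clamp; leave it be. Origin: underside centre
- cookies: stack of four cookies, 80 mm across and 56 high, on the counter; leave it be. Origin: underside centre
Mind the look-alikes: they are no part of the job. What is meant by the wrench is not pink or purple, and is the larger of those in its own colour.

How it is judged:
On the way, in this order (a step that is already met when the one before it is completed fails the run):
1. the ring is fully down over the nut (horizontal distance between ring and nut_seat below 0.004 m and z of ring in the frame of nut_seat below 0.005 m and angle between ring's own z axis and vertical below 0.12 rad), for 0.2 s.
2. with the ring still on the nut, the handle is turned clockwise until the joint breaks over (horizontal distance between ring and nut_seat below 0.006 m and z of ring in the frame of nut_seat below 0.008 m and contact force between wrench and nut above 40 N and value of joint wrench_head above 0.08 rad), for 0.1 s.
At the end, for the whole second after the job is handed in: The wrench lies flat and still along the mat (origin within 50 mm of the mat's middle line and 110 mm of its centre lengthwise, ring within 80 and 160 mm), joint sprung back straight (below 0.04 rad); the tightened nut is left still on the clamp (z of each of ring, wrench in the frame of mat below 0.01 m and y of wrench in the frame of mat between -0.05 and 0.05 m and x of wrench in the frame of mat between -0.11 and 0.11 m and y of ring in the frame of mat between -0.08 and 0.08 m and x of ring in the frame of mat between -0.16 and 0.16 m and angle between wrench's own z axis and vertical below 0.12 rad and value of joint wrench_head below 0.04 rad and linear speed of wrench below 0.02 m/s and angular speed of nut below 0.05 rad/s); the robot touches nothing.
It fails at once if the handle is driven on to the end of its break travel (joint past 0.25 rad) (value of joint wrench_head above 0.25 rad).
It fails at once if a pastry (croissant, bun or cookies) is pushed out of place (distance of any of croissant, bun, cookies from where it was at the start of the episode above 0.02 m).
It fails at once if the wrench strains the clamp (contact forces of the wrench on nut and hub add up to over 450 N; a break-over makes 110 to 330) (contact force between wrench and shelf above 450 N).
It fails at once if the gripper or arm knocks the shelf with over 15 N (contact force between any of the fingers, the arm and shelf above 15 N).
It also fails if it takes over 69 s, if anything falls off the work surface, if the arm or the gripper's body presses on something with over 40 N, if the wrist force passes 120 N, or if a joint passes its speed limit or range.

### The arm

A 7-joint arm with a two-finger parallel gripper is mounted at the origin on the work surface. World frame = base frame: x ahead of the robot, y to its left, z up, the work surface at z = 0. Lengths are in m, angles in rad, forces in N, time in s.
With the tool pointing down it reaches from about 0.4 to 0.85 m from the base axis. Payload 6.9 kg.
Tool frame: the origin (TCP) lies midway between the tips of the shut fingers; the grasp point (between the pads) lies 19 mm behind it; z points along the fingers, y is the line along which they close (so a half turn about z gives the same grasp; the last joint's range is limited). The gripper opens to 85 mm and grips with 20 to 120 N. Pads are 22 mm wide; open, the fingers measure 114 mm over their backs; the gripper's body (76 mm by 85 mm) begins 54 mm behind the grasp point. The pads swing forward as they close: fully open they stand 13 mm farther back than shut.
Start: joints at [1.234, 0.507, -0.238, 1.5, 0.126, 1.149, -0.155], TCP at [0.268, -0.565, 0.231] pointing down, gripper open.
Joint ranges: [-3.08, 3.08], [-0.24, 2.05], [-1.43, 1.35], [0, 2.5], [-1.52, 4.66], [0.17, 1.96], [-2.89, 2.89]. Speed limits (rad/s): [2.39, 2.39, 3.14, 3.14, 3.14, 3.14, 3.14].

### API

Orientations are given as a unit quaternion [w, x, y, z].
In Python, from bench import env gives the robot as it stands.
- The arm moves only by the shell command python3 -m inch 'ROWS' [FORCE]. ROWS is JSON, a list of rows, each a list of 3 entries, a list of its own where there are three numbers: the gripper command: -1 is shut, 1 is fully open, values between are in proportion, then the shift along the world's x, y, z in units of 3 cm (1.0 is 3 cm), then the turn, a rotation vector about the world's x, y, z in units of 0.1 rad (1.0 is 0.1 rad). A call has exactly 5 rows; each row shifts and turns the commanded pose from where the row before left it; what a row does not reach is not made up. A row lasts 1/12 s, in which the tool goes at most 41.7 mm and 7.16 degrees, less where a joint would pass 70% of its speed; a pose out of reach is approached as far as the arm can. A call with a number of a shift or a turn outside -1 to 1 is refused whole. A call with a gripper value outside its range is refused whole. The fingers move at their own pace and stop on an object; FORCE is the grip in N (left out, the last holds). Time passes only in rows, so rows that do not move let the fingers close, or fill a call up. It gives the time, the measured TCP pose, the force, the opening and the grip force at its end, in the units of the state.
- env.observe(): the state, without advancing time (a new reading comes with each control period).
- env.grab_frame(name): name is "side" or "top" or "wrist"; returns a dict with "pixels" (400x640x3 uint8, red, green, blue), "K" (3x3 intrinsics, pixels), "cam_to_world" (4x4, takes a point from camera to world coordinates). Camera axes: x right, y down, z forward; pixel columns grow to the right and rows downward; lengths in m; the calibration is good to about 2 mm. A picture is of the moment at which its call begins. There is no depth.
- env.hand_in(): hands the job in; it is judged then, once.
The state is a dict: "t": time; "qpos": joint angles; "qd": joint speeds; "tau": joint torques, N m; "eef_pos": TCP position; "eef_rot": TCP orientation; "wrist_force": force on the tool from outside, world axes, zero at the start; "ft_torque": the same for the moment, N m; "gripper_width": finger opening in m; "grip_force": force on a finger pad.
Only numpy, scipy, OpenCV 4.12 (cv2) and the standard library are available. Lean on these libraries where they do the work, as an engineer would, in place of code of your own. Each camera call takes 0.05 s, during which the arm holds its last target. There are 200 camera calls.

## Working session

There is one attempt and no reset: what is moved stays moved. The work goes in short steps, Python scripts to look and compute and a shell command to move; the robot and the scene stay as the last step left them, time stands still between calls to the robot, and variables do not carry over. Pictures are saved under pics/ and viewed, at most 10 in all, crops included, and the job is handed in when it is done.

```bash
mkdir -p pics; ls
cat > h.py <<'E'
import numpy as np, cv2
from bench import env
def grab(n,save=None):
    f=env.grab_frame(n); p=np.ascontiguousarray(f["pixels"][:,:,::-1])
    if save: cv2.imwrite("pics/"+save,p)
    return p,np.array(f["K"]),np.array(f["cam_to_world"])
def ray(K,T,u,v,z):
    d=T[:3,:3]@np.linalg.inv(K)@np.array([u,v,1.]); o=T[:3,3]
    return o+d*(z-o[2])/d[2]
def proj(K,T,p):
    q=T[:3,:3].T@(np.array(p)-T[:3,3]); q=K@q; return q[:2]/q[2]
E
python3 - <<'E'
from h import *
a=[]
for n in("top","side"):
    p,K,T=grab(n,n+"0.png"); np.savez(n+"0.npz",p=p,K=K,T=T); print(n,T.round(3).tolist(),K[0,0])
print(env.observe())
E
```

```text
pics
top [[0.011, -0.995, 0.097, 0.444], [-1.0, -0.011, -0.003, 0.018], [0.005, -0.097, -0.995, 1.267], [0.0, 0.0, 0.0, 1.0]] 361.838984311824
side [[-0.889, -0.261, 0.376, 0.134], [-0.458, 0.512, -0.727, 0.854], [-0.002, -0.819, -0.574, 0.763], [0.0, 0.0, 0.0, 1.0]] 393.63097506427096
{'t': 0.1, 'qpos': array([ 1.23352748,  0.50826277, -0.23750618,  1.50102769,  0.1256864 ,
        1.14890017, -0.15477043]), 'qd': array([ 7.70878584e-04, -3.24756166e-03,  2.47050470e-07, -1.29510030e-03,
       -5.53704382e-04,  5.92635467e-04,  1.10964324e-03]), 'tau': array([-3.86290703e-03, -6.21840334e+01, -2.19447568e+00, -2.50207579e+01,
        1.24929761e-02,  7.83038966e-03,  1.96980659e-05]), 'eef_pos': array([ 0.26750985, -0.56436062,  0.23051191]), 'eef_rot': array([-7.83640465e-04,  9.75592648e-01,  2.19586736e-01, -1.90533851e-04]), 'wrist_force': array([-0.15622055, -0.17997961, -0.29582607]), 'ft_torque': array([-0.03698187,  0.06201099,  0.02168278]), 'grip_force': 0.0, 'gripper_width': 0.08578724774522299}
```

View pics/top0.png

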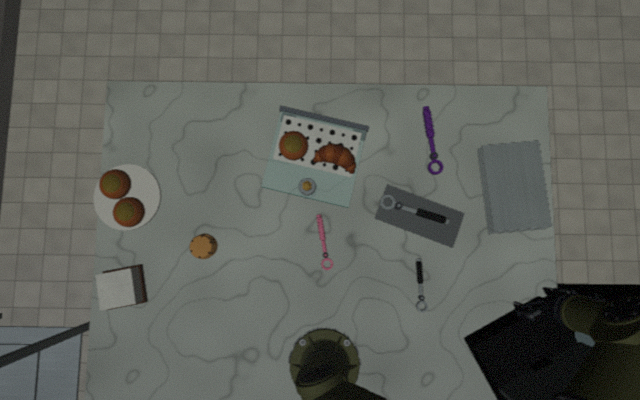

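View pics/side0.png

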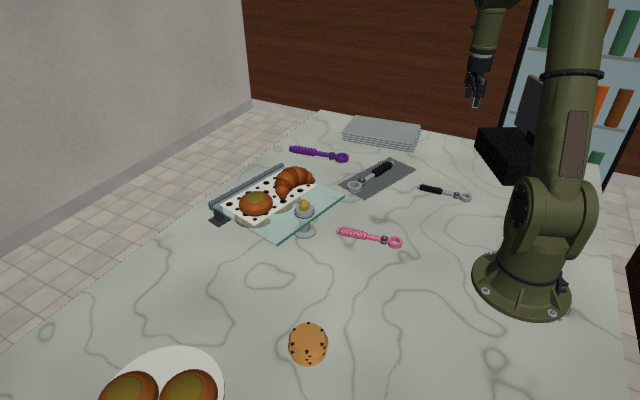

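The top view shows the mat around (420,215). The wrench lies on it with its ring at about (388,201) and grip end at about (448,218). The nut is at (307,186), the croissant and bun stand behind it, and the cookies are at (203,246). The small black wrench at (420,285) and the pink and purple ones are decoys.

Run:
```python
from h import *
d=np.load("top0.npz");p,K,T=d["p"],d["K"],d["T"]
R=lambda u,v,z:ray(K,T,u,v,z)
hsv=cv2.cvtColor(p,cv2.COLOR_BGR2HSV); g=cv2.cvtColor(p,cv2.COLOR_BGR2GRAY)
def comp(m,box,z,name):
    x0,y0,x1,y1=box; mm=np.zeros_like(g); mm[y0:y1,x0:x1]=(m[y0:y1,x0:x1]*255).astype(np.uint8)
    c=max(cv2.findContours(mm,cv2.RETR_EXTERNAL,cv2.CHAIN_APPROX_NONE)[0],key=len)
    w=np.array([R(u,v,z)[:2] for u,v in c[:,0]],np.float32)
    r=cv2.minAreaRect(w); b=cv2.boxPoints(r); print(name,len(c),np.round(r[0],3),np.round(r[1],3),b.round(3).tolist())
comp((g<40),(400,190,455,230),.02,"grip")
comp((g<95),(365,175,475,255),.003,"mat")
comp((hsv[...,0]>15)&(hsv[...,0]<35)&(hsv[...,1]>90),(295,175,320,198),.11,"nut")
print("ring",R(388,201,.02),"nut",R(307,186,.11))
a,b=R(263,187,.067),R(350,207,.067);print("front edge",a,b,np.linalg.norm(a-b),np.degrees(np.arctan2(*(a-b)[[0,1]])))
print(g[180:250:6,370:470:6])
c=cv2.resize(p[90:260,250:480],None,fx=3.4,fy=3.4,interpolation=cv2.INTER_CUBIC);cv2.imwrite("pics/c1.png",cv2.convertScaleAbs(c,alpha=1.6))
```

```text
grip 65 [ 0.5   -0.363] [0.102 0.027] [[0.4729999899864197, -0.40799999237060547], [0.49900001287460327, -0.41499999165534973], [0.5270000100135803, -0.31700000166893005], [0.5019999742507935, -0.3100000023841858]]
mat 255 [ 0.514 -0.325] [0.307 0.156] [[0.38600000739097595, -0.4399999976158142], [0.5320000052452087, -0.4959999918937683], [0.640999972820282, -0.20900000631809235], [0.4959999918937683, -0.15399999916553497]]
nut 24 [0.59  0.064] [0.026 0.023] [[0.5770000219345093, 0.07500000298023224], [0.5770000219345093, 0.052000001072883606], [0.6029999852180481, 0.05299999937415123], [0.6029999852180481, 0.07500000298023224]]
ring [ 0.54898669 -0.21540673  0.02      ] nut [0.58692583 0.06212842 0.11      ]
front edge [0.58717862 0.21052193 0.067     ] [ 0.52359865 -0.08011899  0.067     ] 0.29751395855197926 12.339514960445959
[[112 105 112  98 110 107 108 105 109 111 112 103 114 113 117 108 109]
 [111 114 111  66  97 100  97  99 108 112 111 103 112 113 119 109 111]
 [108 108 112  68  65  62  73  87 108 109  98 114 108 116 112 112 108]
 [109 110  93  62  77  67  66  64  63  77 111 116 111 112 113 114 112]
 [104  90  97  66  84  58  63  60  68  63  63  64 101 117 115 113 115]
 [ 99  94  68  72  70  68  84 104  28  31  69  63  65  63  67 111 115]
 [112  65  66  61  68  63  67  64  53  16  19  13  18  65  65  65 112]
 [113 105 111  66  67  66  66  72  69  63  64  64  18  82  61  69 110]
 [107 116 116 117 115  96  63  67  61  65  61  66  65  63  65 102 112]
 [110 117 117 118 116 113 102 113  78  68  64  63  69  64  63 115 110]
 [113 113 117 117 117 118 103 114 115 114 110  64  64  63  62 113 111]
 [106 115 111 114 116 111 106 115 115 111 118 118 115  94 105 111 109]]
```

View pics/c1.png

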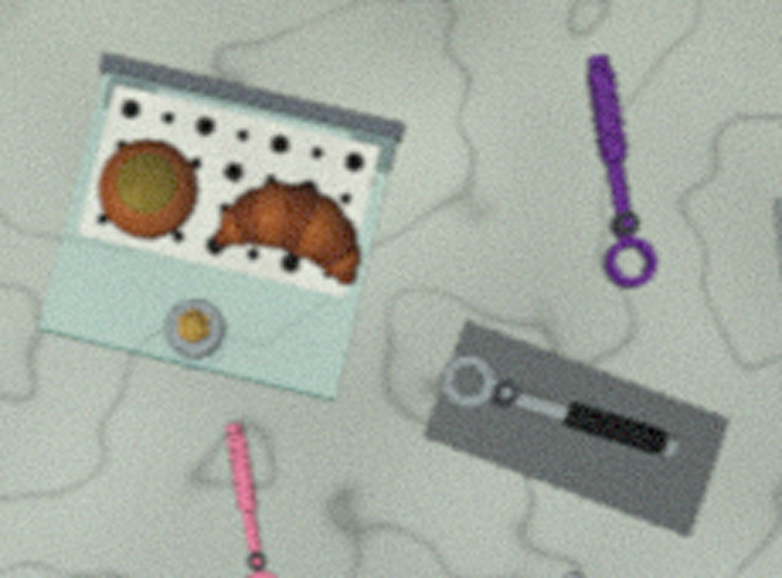

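```bash
python3 -m inch '[[1,[0.8,0.78,0],[0,0,0.83]],[1,[0.8,0.78,0],[0,0,0.83]],[1,[0.8,0.78,0],[0,0,0.83]],[1,[0.8,0.78,0],[0,0,0.83]],[1,[0.8,0.78,0],[0,0,0.83]]]' 80
python3 -m inch '[[1,[0.8,0.78,0],[0,0,0.83]],[1,[0.8,0.78,0],[0,0,0.83]],[1,[0.8,0.78,0],[0,0,0.83]],[1,[0.8,0.78,0],[0,0,0.83]],[1,[0.8,0.78,0],[0,0,0.83]]]'
python3 -m inch '[[1,[0,0,0],[0,0,0]],[1,[0,0,0],[0,0,0]],[1,[0,0,0],[0,0,0]],[1,[0,0,0],[0,0,0]],[1,[0,0,0],[0,0,0]]]'
python3 - <<'E'
from h import *
p,K,T=grab("wrist","w1.png");np.savez("w1.npz",p=p,K=K,T=T);print(T.round(3),K[0,0])
o=env.observe();print(o["qpos"].round(2))
E
```

```text
t: 0.52
eef_pos: [0.3884, -0.4464, 0.2309]
eef_rot: [-0.0, 0.909, 0.418, -0.0]
wrist_force: [-0.2, -0.5, 0.3]
gripper_width: 0.0854
grip_force: 0.0
t: 0.93
eef_pos: [0.5085, -0.3295, 0.231]
eef_rot: [-0.0, 0.803, 0.596, -0.0]
wrist_force: [0.1, -1.0, 0.4]
gripper_width: 0.0856
grip_force: 0.0
t: 1.35
eef_pos: [0.5067, -0.3321, 0.2311]
eef_rot: [-0.0, 0.805, 0.593, -0.0]
wrist_force: [-0.1, 0.0, 0.4]
gripper_width: 0.0855
grip_force: 0.0
[[ 0.955 -0.282 -0.093  0.531]
 [-0.297 -0.907 -0.297 -0.256]
 [-0.001  0.312 -0.95   0.376]
 [ 0.     0.     0.     1.   ]] 345.93416313003945
[ 0.84  0.5  -0.49  1.55  0.25  1.15  0.  ]
```

View pics/w1.png

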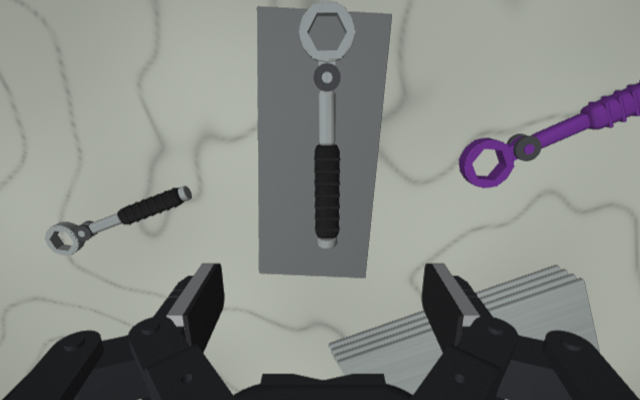

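The wrist view shows the ring at about (327,31), the grip at x 315 to 340 and y 145 to 238, and the mat corners at (258,7), (391,14), (366,277) and (259,272).

Run:
```python
from h import *
d=np.load("w1.npz");p,K,T=d["p"],d["K"],d["T"]
R=lambda u,v,z:ray(K,T,u,v,z)
g=cv2.cvtColor(p,cv2.COLOR_BGR2GRAY)
def cen(m,box):
    x0,y0,x1,y1=box; mm=np.zeros_like(g); mm[y0:y1,x0:x1]=(m[y0:y1,x0:x1]*255).astype(np.uint8)
    c=max(cv2.findContours(mm,cv2.RETR_EXTERNAL,cv2.CHAIN_APPROX_NONE)[0],key=len); return c[:,0]
c=cen(g<60,(300,135,355,250)); w=np.array([R(u,v,.015)[:2] for u,v in c],np.float32)
r=cv2.minAreaRect(w);print("grip",r,cv2.boundingRect(c))
c=cen(g>140,(290,0,365,63)); 
w=np.array([R(u,v,.021)[:2] for u,v in c],np.float32);print("ring",cv2.minEnclosingCircle(w),cv2.boundingRect(c))
gc=np.array(r[0]);rc=np.array(cv2.minEnclosingCircle(w)[0]);dd=rc-gc;L=np.linalg.norm(dd);print(L,np.degrees(np.arctan2(dd[1],dd[0])))
u=dd/L;print("grasp x=20:",gc+u*.0325,"tip dir",u)
m=np.array([R(*q,.003)[:2] for q in[(258,7),(391,14),(366,277),(259,272)]]);print(m,m.mean(0),[np.linalg.norm(m[i]-m[i-1]) for i in range(4)])
e=m[0]-m[3];print(np.degrees(np.arctan2(e[1],e[0])));e=m[1]-m[2];print(np.degrees(np.arctan2(e[1],e[0])))
q=env.observe()["eef_rot"];print("toolx",np.degrees(2*np.arctan2(q[2],q[1])),env.observe()["eef_pos"])
```

```text
grip ((0.5016214847564697, -0.36460185050964355), (0.1061076819896698, 0.027033936232328415), 73.05693817138672) (314, 144, 26, 94)
ring ((0.5559126138687134, -0.20865744352340698), 0.034117691218853) (299, 0, 66, 61)
0.16512475517187392 70.80473799276221
grasp x=20: [ 0.51230711 -0.33390873] tip dir [0.32878855 0.94440356]
[[ 0.49230867 -0.17022375]
 [ 0.61278144 -0.21405221]
 [ 0.51465357 -0.48601742]
 [ 0.39185897 -0.44056975]] [ 0.50290066 -0.32771578] [np.float64(0.2884044152340235), np.float64(0.12819759707407882), np.float64(0.28912654078745564), np.float64(0.13093511743376984)]
69.61695932708261
70.1600297271469
toolx 72.77813251915228 [ 0.5067669  -0.33195986  0.23117581]
```

```bash
python3 -m inch '[[1,[0.14,-0.05,-0.8],[0,0,0]],[1,[0,0,-0.9],[0,0,0]],[1,[0,0,-0.9],[0,0,0]],[1,[0,0,-0.9],[0,0,0]],[1,[0,0,-0.9],[0,0,0]]]'
python3 -m inch '[[1,[0,0,-0.9],[0,0,0]],[1,[0,0,-0.8],[0,0,0]],[1,[0,0,-0.5],[0,0,0]],[1,[0,0,-0.5],[0,0,0]],[1,[0,0,-0.3],[0,0,0]]]'
python3 -m inch '[[0,[0,0,-0.15],[0,0,0]],[-0.5,[0,0,0],[0,0,0]],[-1,[0,0,0],[0,0,0]],[-1,[0,0,0],[0,0,0]],[-1,[0,0,0],[0,0,0]]]'
python3 -m inch '[[-1,[0,0,0],[0,0,0]],[-1,[0,0,0],[0,0,0]],[-1,[0,0,0],[0,0,0]],[-1,[0,0,0],[0,0,0]],[-1,[0,0,0],[0,0,0]]]'
```

```text
t: 1.82
eef_pos: [0.5113, -0.3331, 0.0983]
eef_rot: [0.0, 0.805, 0.594, -0.0]
wrist_force: [0.8, -0.0, -0.3]
gripper_width: 0.0858
grip_force: 0.0
t: 2.23
eef_pos: [0.5107, -0.3327, 0.0075]
eef_rot: [-0.001, 0.805, 0.594, -0.001]
wrist_force: [-0.3, -0.6, -0.7]
gripper_width: 0.0854
grip_force: 0.0
t: 2.65
eef_pos: [0.512, -0.3325, 0.0058]
eef_rot: [0.0, 0.804, 0.594, -0.0]
wrist_force: [-5.2, 3.2, 17.1]
gripper_width: 0.0253
grip_force: 12.4
t: 3.07
eef_pos: [0.5121, -0.3325, 0.0061]
eef_rot: [0.001, 0.804, 0.594, -0.0]
wrist_force: [-1.8, -0.4, 5.7]
gripper_width: 0.0242
grip_force: 80.9
```

```bash
python3 -m inch '[[-1,[0,0,0.3],[0,0,0]],[-1,[0,0,0.6],[0,0,0]],[-1,[0,0,0.8],[0,0,0]],[-1,[0,0,0.8],[0,0,0]],[-1,[0,0,0.8],[0,0,0]]]' 110
python3 -m inch '[[-1,[-0.08,0.5,0.6],[0,0,-0.5]],[-1,[-0.08,0.8,0.6],[0,0,-0.8]],[-1,[-0.08,0.9,0.6],[0,0,-0.9]],[-1,[-0.08,0.9,0.6],[0,0,-0.9]],[-1,[-0.08,0.9,0.6],[0,0,-0.9]]]'
python3 -m inch '[[-1,[-0.08,0.9,0],[0,0,-0.9]],[-1,[-0.08,0.9,0],[0,0,-0.9]],[-1,[-0.08,0.9,0],[0,0,-0.9]],[-1,[-0.08,0.9,0],[0,0,-0.9]],[-1,[-0.08,0.9,0],[0,0,-0.9]]]'
python3 -m inch '[[-1,[-0.05,0.7,0],[0,0,-0.9]],[-1,[-0.05,0.5,0],[0,0,-0.7]],[-1,[0,0,0],[0,0,0]],[-1,[0,0,0],[0,0,0]],[-1,[0,0,0],[0,0,0]]]'
python3 - <<'E'
from h import *
p,K,T=grab("wrist","w2.png");np.savez("w2.npz",p=p,K=K,T=T);print(T.round(3))
o=env.observe();print(o["qpos"].round(2),o["eef_pos"],o["wrist_force"],o["ft_torque"],np.degrees(2*np.arctan2(o["eef_rot"][2],o["eef_rot"][1])))
E
```

```text
t: 3.48
eef_pos: [0.5113, -0.3319, 0.1049]
eef_rot: [-0.001, 0.804, 0.594, -0.0]
wrist_force: [1.2, 0.3, -3.9]
gripper_width: 0.0243
grip_force: 109.1
t: 3.9
eef_pos: [0.4991, -0.2108, 0.1948]
eef_rot: [-0.0, 0.907, 0.421, -0.0]
wrist_force: [0.2, -0.4, -3.6]
gripper_width: 0.0237
grip_force: 109.4
t: 4.32
eef_pos: [0.487, -0.0758, 0.1941]
eef_rot: [-0.0, 0.978, 0.208, -0.0]
wrist_force: [0.6, 0.3, -4.4]
gripper_width: 0.0238
grip_force: 109.4
t: 4.73
eef_pos: [0.4847, -0.0417, 0.194]
eef_rot: [0.0, 0.991, 0.132, -0.0]
wrist_force: [-0.2, -0.1, -4.1]
gripper_width: 0.024
grip_force: 109.4
[[ 0.26  -0.918 -0.301  0.562]
 [-0.966 -0.247 -0.081 -0.021]
 [ 0.     0.311 -0.95   0.339]
 [ 0.     0.     0.     1.   ]]
[ 0.24  0.34 -0.27  1.91  0.11  0.91 -1.4 ] [ 0.48473719 -0.04213976  0.19384447] [ 0.41830066 -0.06738743 -4.80235576] [-0.04990503 -0.02599503  0.03369259] 15.053848755950746
```

View pics/w2.png

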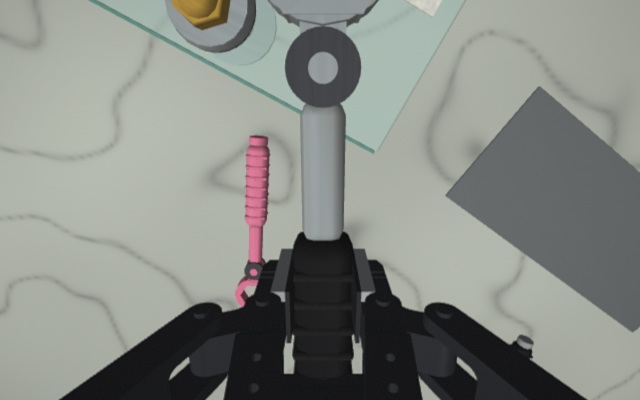

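The wrist view shows the held wrench in line with the tool and its pivot at (323,68). The nut is at (205,10), cut off by the top edge, so I move forward to see all of it.

```bash
python3 -m inch '[[-1,[0.5,0.1,0.1],[0,0,0]],[-1,[0.8,0.2,0.1],[0,0,0]],[-1,[0.7,0.2,0],[0,0,0]],[-1,[0,0,0],[0,0,0]],[-1,[0,0,0],[0,0,0]]]'
python3 -m inch '[[-1,[0,0,0],[0,0,0]],[-1,[0,0,0],[0,0,0]],[-1,[0,0,0],[0,0,0]],[-1,[0,0,0],[0,0,0]],[-1,[0,0,0],[0,0,0]]]'
python3 - <<'E'
from h import *
p,K,T=grab("wrist","w3.png");np.savez("w3.npz",p=p,K=K,T=T);o=env.observe();print(o["eef_pos"],o["eef_rot"])
n=proj(K,T,[.589,.063,.1]).astype(int);print(n,proj(K,T,o["eef_pos"]))
x0,y0=max(n[0]-60,0),max(n[1]-60,0)
a=cv2.resize(p,(500,312)); b=cv2.resize(p[y0:y0+120,x0:x0+120],(480,480),interpolation=cv2.INTER_CUBIC)
c=np.zeros((500,800,3),np.uint8);c[:480,:480]=b;c[:200,480:800]=cv2.resize(p,(320,200));cv2.imwrite("pics/w3c.png",c);print(x0,y0)
E
```

```text
t: 5.2
eef_pos: [0.5455, -0.0269, 0.1992]
eef_rot: [-0.0, 0.991, 0.131, -0.0]
wrist_force: [-0.2, -0.2, -5.0]
gripper_width: 0.0239
grip_force: 109.4
t: 5.62
eef_pos: [0.5446, -0.0265, 0.1999]
eef_rot: [0.0, 0.991, 0.131, 0.0]
wrist_force: [-0.1, 0.3, -5.1]
gripper_width: 0.0234
grip_force: 109.4
[ 0.54475655 -0.0264004   0.19994195] [5.95279521e-05 9.91393411e-01 1.30916374e-01 6.43759689e-05]
[212 106] [321.48745586 263.9323467 ]
152 46
```

View pics/w3c.png

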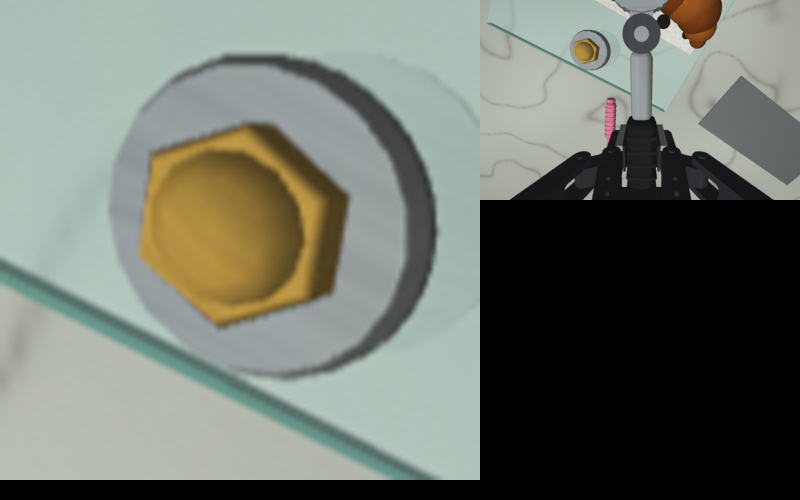

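The crop shows the nut at about full-frame (208,103). Its hexagon corners in the crop are near (152,153), (139,252), (218,327), (332,294), (348,197) and (267,123), on the grey hub.

Run:
```python
from h import *
d=np.load("w3.npz");p,K,T=d["p"],d["K"],d["T"]
f=lambda q,z:ray(K,T,152+(q[0]+.5)/4-.5,46+(q[1]+.5)/4-.5,z)[:2]
for a,b,z in[((152,153),(139,252),.103),((139,252),(218,327),.103),((348,197),(332,294),.090),((152,153),(255,123),.103),((218,327),(320,298),.103),((274,124),(348,197),.09)]:
    A,B=f(a,z),f(b,z);e=B-A;an=np.degrees(np.arctan2(e[1],e[0]));print(round(np.linalg.norm(e)*1e3,1),an,"normal mod60",(an+90)%60)
# hexagon silhouette by colour
hsv=cv2.cvtColor(p,cv2.COLOR_BGR2HSV)
m=((hsv[...,0]<35)&(hsv[...,0]>12)&(hsv[...,1]>120)).astype(np.uint8);m[:, :150]=0;m[:,270:]=0;m[:40]=0;m[170:]=0
h=((hsv[...,1]<40)&(hsv[...,2]>125)).astype(np.uint8);h[:,:150]=0;h[:,270:]=0;h[:40]=0;h[170:]=0
c=max(cv2.findContours(h|m,0,1)[0],key=len)[:,0]
print(cv2.boundingRect(c))
w=np.array([ray(K,T,u,v,.088)[:2] for u,v in c],np.float32);print("hub",cv2.minEnclosingCircle(w),cv2.fitEllipse(w))
# opposite corners top face centre
print("left flat mid",(f((152,153),.103)+f((139,252),.103))/2)
```

```text
16.4 -179.4770541813283 normal mod60 30.5229458186717
17.4 -121.09017617702668 normal mod60 28.909823822973323
17.3 -178.9237081910595 normal mod60 31.07629180894051
18.2 -60.02891340216037 normal mod60 29.97108659783963
18.6 -59.77856835898102 normal mod60 30.22143164101898
17.0 -120.54150519497175 normal mod60 29.458494805028252
(150, 40, 120, 130)
hub ((0.5885852575302124, 0.06431597471237183), 0.059114597737789154) ((0.5962215065956116, 0.06316288560628891), (0.08204717189073563, 0.10280845314264297), 158.9430694580078)
left flat mid [0.5915979  0.07904936]
```

Run:
```python
from h import *
from scipy.optimize import least_squares
d=np.load("w3.npz");p,K,T=d["p"],d["K"],d["T"]
g=cv2.cvtColor(p,cv2.COLOR_BGR2GRAY)
f=lambda q,z:ray(K,T,152+(q[0]+.5)/4-.5,46+(q[1]+.5)/4-.5,z)[:2]
# hub top-face rim points (light/dark rim on the right, light/glass on the left)
H=np.array([f(q,.088) for q in[(109,205),(122,275),(160,325),(215,362),(408,215),(395,300),(345,350),(118,150),(145,105),(400,160)]])
s=least_squares(lambda x:np.hypot(*(H-x[:2]).T)-.0265,[.59,.064]);print("hub",s.x,(s.fun*1e3).round(1))
# nut from all visible edges, each 15 mm from the axis
E=[((152,153),(139,252),.103),((139,252),(218,327),.103),((348,197),(332,294),.090),((152,153),(255,123),.103),((274,124),(348,197),.09)]
def r(x):
    o=[]
    for a,b,z in E:
        A,B=f(a,z),f(b,z);e=(B-A)/np.linalg.norm(B-A);w=x-A;o.append(abs(e[0]*w[1]-e[1]*w[0])-.015)
    return o
s=least_squares(r,[.59,.064]);print("nut",s.x,(s.fun*1e3).round(1))
np.set_printoptions(linewidth=200)
m=((g<75)*255).astype(np.uint8);m[:,:270]=0;m[:,380:]=0;m[125:]=0
c=max(cv2.findContours(m,0,1)[0],key=len);print("pivot px",cv2.minEnclosingCircle(c),cv2.boundingRect(c))
ci=cv2.HoughCircles(g[20:130,270:380],cv2.HOUGH_GRADIENT,1,50,param1=100,param2=15,minRadius=30,maxRadius=45);print(ci)
cc=cv2.HoughCircles(g[40:100,295:350],cv2.HOUGH_GRADIENT,1,50,param1=100,param2=10,minRadius=10,maxRadius=22);print(cc)
tcp=np.array([.5447,-.0264]);a=2*np.arctan2(.1309,.9914);u=np.array([np.cos(a),np.sin(a)]);n=np.array([-u[1],u[0]])
for q in[(322,66)]:
  for z in(.205,.215,.222):
    w=ray(K,T,*q,z)[:2]-tcp;print(z,"pivot ahead",w@u,"lat",w@n)
print(np.degrees(a))
```

```text
hub [0.59158318 0.06415876] [ 0.2  0.8  0.3  0.4  0.2  0.5 -0.2  0.3  0.3  1.4]
nut [0.59151457 0.06395782] [ 0.1 -0.3 -0.1 -0.2 -0. ]
pivot px ((339.69403076171875, 49.00746154785156), 62.82278823852539) (286, 0, 94, 108)
[[[55.5 46.5 41.1]]]
[[[26.5 27.5 15.4]]]
0.205 pivot ahead 0.08670409749228396 lat -0.00040573522269318627
0.215 pivot ahead 0.08622224374371644 lat -0.000423468555982235
0.222 pivot ahead 0.08588494611971917 lat -0.00043588188928455777
15.043139567453531
```

```bash
python3 -m inch '[[-1,[-0.4,0.15,0],[0,0,0.5]],[-1,[-0.5,0.25,0],[0,0,0.7]],[-1,[-0.5,0.25,0],[0,0,0.7]],[-1,[-0.4,0.16,0],[0,0,0.5]],[-1,[-0.28,0.1,0],[0,0,0.21]]]'
python3 -m inch '[[-1,[0,0,-0.3],[0,0,0]],[-1,[0,0,-0.6],[0,0,0]],[-1,[0,0,-0.6],[0,0,0]],[-1,[0,0,-0.5],[0,0,0]],[-1,[0,0,-0.2],[0,0,0]]]'
python3 -m inch '[[-1,[0,0,0],[0,0,0]],[-1,[0,0,0],[0,0,0]],[-1,[0,0,0],[0,0,0]],[-1,[0,0,0],[0,0,0]],[-1,[0,0,0],[0,0,0]]]'
python3 - <<'E'
from h import *
o=env.observe();q=o["eef_rot"];a=2*np.arctan2(q[2],q[1]);u=np.array([np.cos(a),np.sin(a)]);n=np.array([-u[1],u[0]])
P=o["eef_pos"];print(o["qpos"].round(2),P,np.degrees(a),"ring err",(P[:2]+.126*u-[.5915,.064])*1e3)
p,K,T=grab("wrist","w4.png");np.savez("w4.npz",p=p,K=K,T=T)
g=cv2.cvtColor(p,cv2.COLOR_BGR2GRAY)
cc=cv2.HoughCircles(g[40:100,295:350],cv2.HOUGH_GRADIENT,1,50,param1=100,param2=10,minRadius=10,maxRadius=22);print(cc)
b,Kt,Tt=grab("top");s,Ks,Ts=grab("side")
C=np.zeros((560,800,3),np.uint8)
pt=proj(Kt,Tt,[.5915,.064,.13]).astype(int);ps=proj(Ks,Ts,[.5915,.064,.12]).astype(int)
C[:280,:400]=cv2.resize(b[pt[1]-28:pt[1]+28,pt[0]-40:pt[0]+40],(400,280),interpolation=cv2.INTER_CUBIC)
C[280:,:400]=cv2.resize(s[ps[1]-28:ps[1]+28,ps[0]-40:ps[0]+40],(400,280),interpolation=cv2.INTER_CUBIC)
C[:250,400:]=cv2.resize(p,(400,250));C=cv2.convertScaleAbs(C,alpha=1.4);cv2.imwrite("pics/c4.png",C);print(pt,ps)
E
```

```text
t: 6.08
eef_pos: [0.4813, 0.0017, 0.1999]
eef_rot: [-0.0, 0.965, 0.261, -0.0]
wrist_force: [-0.3, 0.2, -5.0]
gripper_width: 0.0239
grip_force: 109.4
t: 6.5
eef_pos: [0.4821, 0.0006, 0.1317]
eef_rot: [-0.0, 0.966, 0.258, -0.001]
wrist_force: [-0.5, -0.6, -5.1]
gripper_width: 0.0238
grip_force: 109.4
t: 6.92
eef_pos: [0.4831, 0.0011, 0.1345]
eef_rot: [0.0, 0.966, 0.259, 0.001]
wrist_force: [0.0, 0.2, -4.6]
gripper_width: 0.0239
grip_force: 109.4
[ 0.18  0.41 -0.33  2.    0.19  0.76 -1.31] [0.483136   0.00107517 0.13450021] 29.995871972814555 ring err [0.75974445 0.06730323]
[[[27.5 27.5 15. ]]]
[306 183] [303 197]
```

View pics/c4.png

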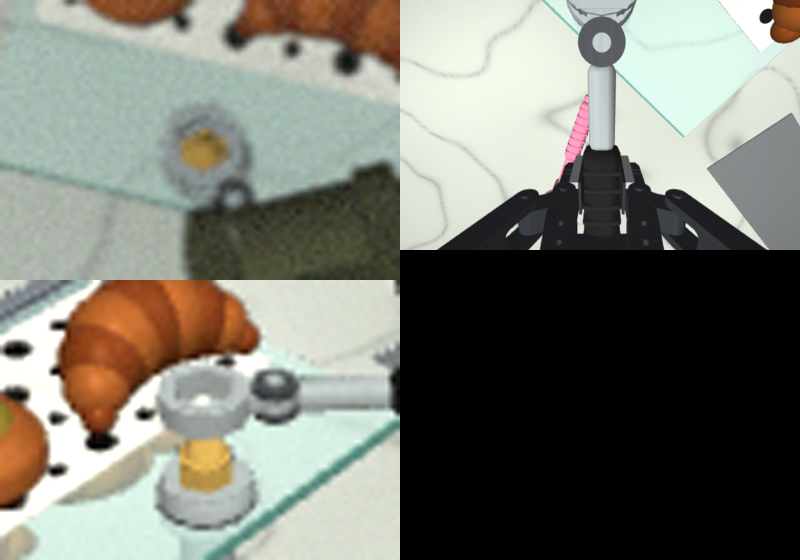

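The ring sits centred over the nut in all three panels: the side crop has the ring at x≈203 and the nut at x≈205. I lower it now.

```bash
python3 -m inch '[[-1,[-0.02,0,-0.2],[0,0,0]],[-1,[0,0,-0.3],[0,0,0]],[-1,[0,0,-0.2],[0,0,0]],[-1,[0,0,-0.1],[0,0,0]],[-1,[0,0,0],[0,0,0]]]'
python3 -m inch '[[-1,[0,0,-0.05],[0,0,0]],[-1,[0,0,-0.05],[0,0,0]],[-1,[0,0,-0.05],[0,0,0]],[-1,[0,0,-0.05],[0,0,0]],[-1,[0,0,0],[0,0,0]]]'
```

```text
t: 7.48
eef_pos: [0.4812, 0.0011, 0.1086]
eef_rot: [-0.0, 0.966, 0.259, -0.001]
wrist_force: [0.0, 0.7, -5.0]
gripper_width: 0.0238
grip_force: 109.4
t: 7.9
eef_pos: [0.4819, 0.001, 0.1036]
eef_rot: [-0.0, 0.966, 0.259, -0.0]
wrist_force: [0.2, 0.1, -5.7]
gripper_width: 0.0238
grip_force: 109.4
```

```bash
python3 -m inch '[[-1,[0,0,-0.08],[0,0,0]],[-1,[0,0,-0.08],[0,0,0]],[-1,[0,0,-0.08],[0,0,0]],[-1,[0,0,-0.06],[0,0,0]],[-1,[0,0,0],[0,0,0]]]'
python3 -m inch '[[-1,[0,0,-0.04],[0,0,0]],[-1,[0,0,-0.04],[0,0,0]],[-1,[0,0,-0.03],[0,0,0]],[-1,[0,0,0],[0,0,0]],[-1,[0,0,0],[0,0,0]]]'
```

```text
t: 8.32
eef_pos: [0.4819, 0.0011, 0.0944]
eef_rot: [-0.0, 0.966, 0.259, -0.0]
wrist_force: [0.4, -0.4, -4.8]
gripper_width: 0.0237
grip_force: 109.4
t: 8.73
eef_pos: [0.482, 0.0011, 0.0914]
eef_rot: [-0.0, 0.966, 0.259, -0.0]
wrist_force: [0.9, 0.0, -5.5]
gripper_width: 0.0237
grip_force: 109.4
```

```bash
python3 -m inch '[[-1,[0,0,-0.03],[0,0,0]],[-1,[0,0,-0.03],[0,0,0]],[-1,[0,0,-0.02],[0,0,0]],[-1,[0,0,0],[0,0,0]],[-1,[0,0,0],[0,0,0]]]'
python3 -m inch '[[-1,[0,0,-0.02],[0,0,0]],[-1,[0,0,-0.02],[0,0,0]],[-1,[0,0,0],[0,0,0]],[-1,[0,0,0],[0,0,0]],[-1,[0,0,0],[0,0,0]]]'
python3 - <<'E'
from h import *
o=env.observe();print(o["ft_torque"])
s,Ks,Ts=grab("side");ps=proj(Ks,Ts,[.5915,.064,.1]).astype(int)
cv2.imwrite("pics/c5.png",cv2.convertScaleAbs(cv2.resize(s[ps[1]-30:ps[1]+30,ps[0]-40:ps[0]+40],(640,480),interpolation=cv2.INTER_CUBIC),alpha=1.4))
E
```

```text
t: 9.15
eef_pos: [0.4819, 0.0009, 0.0894]
eef_rot: [0.0, 0.966, 0.259, 0.0]
wrist_force: [-3.7, -1.2, 2.9]
gripper_width: 0.0239
grip_force: 110.5
t: 9.57
eef_pos: [0.4819, 0.0009, 0.0884]
eef_rot: [0.0, 0.966, 0.259, 0.0]
wrist_force: [-5.8, -2.3, 9.3]
gripper_width: 0.024
grip_force: 111.2
[0.22802568 0.17507771 0.12704289]
```

View pics/c5.png

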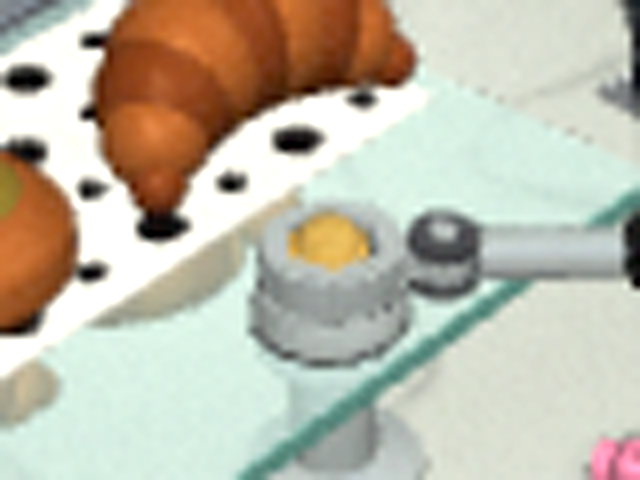

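The ring is seated flat on the hub with the dome showing through the hole. I relieve a little down-pressure and start the clockwise arc.

```bash
cat > s.py <<'E'
from h import *
o=env.observe();q=o["eef_rot"];a=2*np.arctan2(q[2],q[1]);u=np.array([np.cos(a),np.sin(a)]);n=np.array([-u[1],u[0]])
P=o["eef_pos"];r=np.array([.5915,.064])-P[:2];F=o["wrist_force"];b=np.arctan2(r[1],r[0])
t=o["ft_torque"]
print("S yaw %.3f bearing %.3f r %.4f z %.4f F along %.1f tangential %.1f z %.1f Mz %.2f"%(a,b,np.hypot(*r),P[2],F[:2]@u,F[:2]@n,F[2],t[2]),o["qpos"][6].round(2))
E
python3 -m inch '[[-1,[-0.038,0.075,0.015],[0,0,-0.2]],[-1,[-0.038,0.075,0],[0,0,-0.2]],[-1,[-0.038,0.075,0],[0,0,-0.2]],[-1,[-0.038,0.075,0],[0,0,-0.2]],[-1,[-0.038,0.075,0],[0,0,-0.2]]]' | grep -v grip; python3 s.py
python3 -m inch '[[-1,[-0.031,0.078,0],[0,0,-0.2]],[-1,[-0.031,0.078,0],[0,0,-0.2]],[-1,[-0.031,0.078,0],[0,0,-0.2]],[-1,[-0.031,0.078,0],[0,0,-0.2]],[-1,[-0.031,0.078,0],[0,0,-0.2]]]'| grep -v grip; python3 s.py
```

```text
t: 10.03
eef_pos: [0.4771, 0.0123, 0.0888]
eef_rot: [0.0, 0.978, 0.21, 0.001]
wrist_force: [-0.5, -1.7, 5.8]
S yaw 0.422 bearing 0.424 r 0.1255 z 0.0888 F along -1.2 tangential -1.4 z 5.8 Mz 0.08 -1.45
t: 10.45
eef_pos: [0.4725, 0.0239, 0.0887]
eef_rot: [0.0, 0.987, 0.161, 0.001]
wrist_force: [-1.4, -3.5, 6.0]
S yaw 0.323 bearing 0.325 r 0.1255 z 0.0887 F along -2.4 tangential -2.9 z 6.0 Mz 0.41 -1.55
```

```bash
python3 -m inch '[[-1,[-0.023,0.081,0],[0,0,-0.2]],[-1,[-0.023,0.081,0],[0,0,-0.2]],[-1,[-0.023,0.081,0],[0,0,-0.2]],[-1,[-0.023,0.081,0],[0,0,-0.2]],[-1,[0,0,0],[0,0,0]]]' | grep t:; python3 s.py
```

```text
t: 10.87
eef_rot: [0.0, 0.993, 0.121, 0.001]
S yaw 0.243 bearing 0.242 r 0.1256 z 0.0887 F along -2.2 tangential -2.4 z 5.6 Mz 0.23 -1.63
```

```bash
python3 -m inch '[[-1,[-0.017,0.0825,0],[0,0,-0.2]],[-1,[-0.017,0.0825,0],[0,0,-0.2]],[-1,[-0.017,0.0825,0],[0,0,-0.2]],[-1,[-0.017,0.0825,0],[0,0,-0.2]],[-1,[0,0,0],[0,0,0]]]' | grep t:; python3 s.py
```

```text
t: 11.28
eef_rot: [0.0, 0.997, 0.081, 0.001]
S yaw 0.163 bearing 0.162 r 0.1256 z 0.0887 F along -2.8 tangential -2.0 z 5.6 Mz 0.13 -1.71
```

```bash
python3 -m inch '[[-1,[-0.01,0.083,0],[0,0,-0.2]],[-1,[-0.01,0.083,0],[0,0,-0.2]],[-1,[-0.01,0.083,0],[0,0,-0.2]],[-1,[-0.01,0.083,0],[0,0,-0.2]],[-1,[0,0,0],[0,0,0]]]' | grep t:; python3 s.py
```

```text
t: 11.7
eef_rot: [0.0, 0.999, 0.041, 0.001]
S yaw 0.083 bearing 0.085 r 0.1256 z 0.0887 F along -1.8 tangential -4.5 z 6.0 Mz 0.42 -1.79
```

```bash
python3 -m inch '[[-1,[-0.003,0.084,0],[0,0,-0.2]],[-1,[-0.003,0.084,0],[0,0,-0.2]],[-1,[-0.003,0.084,0],[0,0,-0.2]],[-1,[0,0,0],[0,0,0]],[-1,[0,0,0],[0,0,0]]]' | grep t:; python3 s.py
```

```text
t: 12.12
eef_rot: [0.001, 1.0, 0.012, 0.001]
S yaw 0.023 bearing 0.035 r 0.1256 z 0.0886 F along -1.1 tangential -7.1 z 5.9 Mz 0.66 -1.85
```

```bash
python3 -m inch '[[-1,[0,0.084,0],[0,0,-0.2]],[-1,[0,0.084,0],[0,0,-0.2]],[-1,[0,0,0],[0,0,0]],[-1,[0,0,0],[0,0,0]],[-1,[0,0,0],[0,0,0]]]' | grep t:; python3 s.py
python3 - <<'E'
from h import *
p,K,T=grab("wrist","w6.png");np.savez("w6.npz",p=p,K=K,T=T)
c=np.zeros((480,800,3),np.uint8);c[:,:480]=cv2.resize(p[0:160,240:400],(480,480))
s,Ks,Ts=grab("top");ps=proj(Ks,Ts,[.55,.064,.1]).astype(int)
c[:320,480:]=cv2.resize(s[ps[1]-32:ps[1]+32,ps[0]-32:ps[0]+32],(320,320))
cv2.imwrite("pics/c6.png",c)
E
```

```text
t: 12.53
eef_rot: [0.002, 1.0, -0.009, 0.001]
S yaw -0.018 bearing 0.003 r 0.1256 z 0.0886 F along -1.6 tangential -10.4 z 6.6 Mz 0.44 -1.89
```

View pics/c6.png

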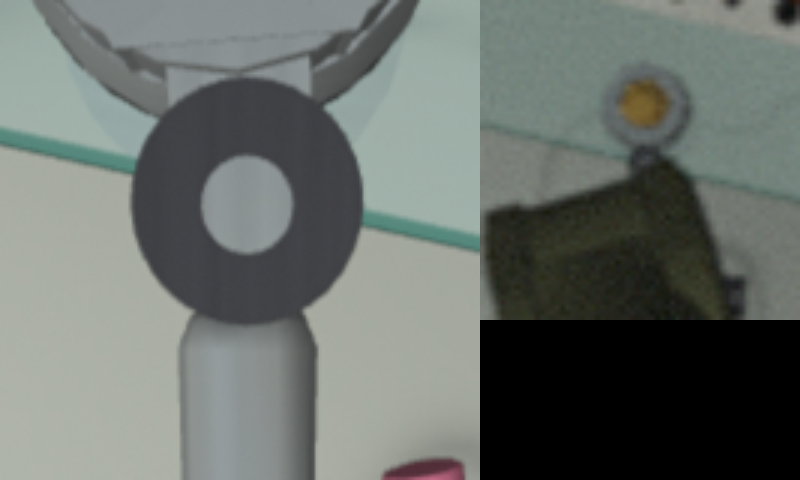

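```bash
cat > b.py <<'E'
from h import *
import sys
def slope(p):
    g=cv2.cvtColor(p,cv2.COLOR_BGR2GRAY)[0:30,285:355].astype(float)
    G=cv2.GaussianBlur(g,(0,0),.8); gy=np.gradient(G,axis=0)
    # dark line (flat of the hole's lower rim): column-wise darkest local min
    L=cv2.createLineSegmentDetector().detect(cv2.resize(g.astype(np.uint8),None,fx=3,fy=3,interpolation=cv2.INTER_CUBIC))[0][:,0]
    return [(np.round(l/3,1).tolist(),round(float(np.arctan2(l[3]-l[1],l[2]-l[0])),3)) for l in L if np.hypot(l[2]-l[0],l[3]-l[1])>30]
for f in sys.argv[1:]:
    if f=="now": p=grab("wrist")[0]
    else: p=np.load(f)["p"]
    print(f); [print("  ",s) for s in slope(p)]
E
python3 b.py w4.npz w6.npz
```

```text
w4.npz
   ([21.399999618530273, 28.799999237060547, 37.20000076293945, 26.0], -0.18)
   ([60.400001525878906, 21.399999618530273, 39.900001525878906, 25.200000762939453], 2.957)
   ([42.0, 26.399999618530273, 53.900001525878906, 29.0], 0.215)
   ([37.099998474121094, 23.600000381469727, 64.4000015258789, 18.399999618530273], -0.189)
   ([35.599998474121094, 25.200000762939453, 15.100000381469727, 21.5], -2.961)
   ([11.199999809265137, 18.600000381469727, 37.099998474121094, 23.399999618530273], 0.182)
w6.npz
   ([58.599998474121094, 29.399999618530273, 57.900001525878906, 17.700000762939453], -1.63)
   ([22.799999237060547, 28.200000762939453, 35.20000076293945, 25.5], -0.214)
   ([35.29999923706055, 24.799999237060547, 54.400001525878906, 28.600000381469727], 0.195)
   ([59.900001525878906, 16.5, 68.5999984741211, 9.899999618530273], -0.652)
   ([57.0, 18.799999237060547, 36.099998474121094, 24.299999237060547], 2.882)
   ([40.29999923706055, 21.0, 60.0, 15.899999618530273], -0.254)
   ([31.0, 24.600000381469727, 10.600000381469727, 22.299999237060547], -3.03)
   ([6.800000190734863, 19.899999618530273, 34.0, 22.600000381469727], 0.099)
```

The V-edges of the head have turned by about 0.075 rad relative to the handle compared with the straight picture, so the joint is breaking. I go slightly further.

```bash
python3 -m inch '[[-1,[0.003,0.084,0],[0,0,-0.2]],[-1,[0.002,0.06,0],[0,0,-0.2]],[-1,[0,0,0],[0,0,0]],[-1,[0,0,0],[0,0,0]],[-1,[0,0,0],[0,0,0]]]' | grep t:; python3 s.py; python3 b.py now
```

```text
t: 13.05
eef_rot: [0.002, 1.0, -0.029, 0.0]
S yaw -0.058 bearing -0.029 r 0.1256 z 0.0886 F along -0.9 tangential -10.9 z 7.2 Mz 0.35 -1.93
now
   ([57.70000076293945, 29.399999618530273, 56.900001525878906, 17.299999237060547], -1.638)
   ([44.099998474121094, 26.100000381469727, 54.20000076293945, 29.100000381469727], 0.292)
   ([20.200000762939453, 28.700000762939453, 36.900001525878906, 25.399999618530273], -0.199)
   ([56.29999923706055, 18.0, 35.0, 24.5], 2.845)
   ([49.29999923706055, 17.700000762939453, 59.099998474121094, 15.199999809265137], -0.25)
   ([31.799999237060547, 23.200000762939453, 49.20000076293945, 18.0], -0.292)
   ([5.599999904632568, 20.799999237060547, 31.5, 22.700000762939453], 0.071)
   ([30.200000762939453, 24.700000762939453, 9.800000190734863, 23.100000381469727], -3.062)
```

```bash
python3 -m inch '[[-1,[0.004,0.08,0],[0,0,-0.2]],[-1,[0.003,0.05,0],[0,0,-0.2]],[-1,[0,0,0],[0,0,0]],[-1,[0,0,0],[0,0,0]],[-1,[0,0,0],[0,0,0]]]' | grep t:; python3 s.py; python3 b.py now
```

```text
t: 13.52
eef_rot: [0.002, 0.999, -0.049, 0.001]
S yaw -0.099 bearing -0.057 r 0.1255 z 0.0886 F along -0.4 tangential -11.8 z 7.2 Mz 0.31 -1.97
now
   ([20.299999237060547, 28.899999618530273, 33.5, 26.0], -0.218)
   ([42.0, 25.700000762939453, 55.20000076293945, 29.100000381469727], 0.252)
   ([56.599998474121094, 29.5, 55.20000076293945, 17.399999618530273], -1.686)
   ([56.599998474121094, 15.100000381469727, 64.5999984741211, 8.100000381469727], -0.721)
   ([54.20000076293945, 17.399999618530273, 33.70000076293945, 24.5], 2.808)
   ([30.399999618530273, 23.399999618530273, 52.099998474121094, 15.899999618530273], -0.331)
   ([29.799999237060547, 25.299999237060547, 8.5, 24.200000762939453], -3.09)
   ([3.5, 22.200000762939453, 30.600000381469727, 23.0], 0.029)
```

The break-over is confirmed at about 0.145 rad. I ease back to the middle of the ring's play to unload the joint, then lift.

```bash
python3 -m inch '[[-1,[0,-0.077,0],[0,0,0.21]],[-1,[0,-0.077,0],[0,0,0.21]],[-1,[0,-0.077,0],[0,0,0.21]],[-1,[0,-0.077,0],[0,0,0.21]],[-1,[0,-0.077,0],[0,0,0.21]]]' | grep t:; python3 s.py
python3 -m inch '[[-1,[0,-0.077,0],[0,0,0.21]],[-1,[0,-0.077,0],[0,0,0.21]],[-1,[0,-0.077,0],[0,0,0.21]],[-1,[0,-0.077,0],[0,0,0.21]],[-1,[0,0,0],[0,0,0]]]' | grep t:; python3 s.py;  python3 b.py now
```

```text
t: 13.98
eef_rot: [0.001, 1.0, 0.005, 0.0]
S yaw 0.010 bearing 0.021 r 0.1256 z 0.0886 F along -3.0 tangential -5.7 z 6.9 Mz 0.81 -1.87
t: 14.4
eef_rot: [0.0, 0.999, 0.046, 0.001]
S yaw 0.092 bearing 0.091 r 0.1256 z 0.0887 F along -3.1 tangential -3.0 z 5.4 Mz 0.21 -1.78
now
   ([38.5, 25.299999237060547, 52.0, 28.200000762939453], 0.209)
   ([20.200000762939453, 28.700000762939453, 37.70000076293945, 25.100000381469727], -0.202)
   ([37.20000076293945, 22.700000762939453, 60.599998474121094, 18.200000762939453], -0.19)
   ([60.29999923706055, 20.5, 39.5, 24.5], 2.954)
   ([35.5, 24.399999618530273, 14.600000381469727, 20.600000381469727], -2.963)
   ([10.5, 17.799999237060547, 37.0, 22.600000381469727], 0.179)
```

```bash
python3 -m inch '[[-1,[0.01,-0.083,0],[0,0,0.2]],[-1,[0.01,-0.083,0],[0,0,0.2]],[-1,[0.01,-0.083,0],[0,0,0.2]],[-1,[0,0,0],[0,0,0]],[-1,[0,0,0],[0,0,0]]]' | grep t:; python3 s.py
```

```text
t: 14.87
eef_rot: [0.0, 0.997, 0.075, 0.001]
S yaw 0.151 bearing 0.144 r 0.1256 z 0.0886 F along -2.2 tangential -1.9 z 5.8 Mz -0.29 -1.73
```

```bash
python3 -m inch '[[-1,[0,0,0.06],[0,0,0]],[-1,[0,0,0.08],[0,0,0]],[-1,[0,0,0.1],[0,0,0]],[-1,[0,0,0.1],[0,0,0]],[-1,[0,0,0.1],[0,0,0]]]' | grep t:; python3 s.py
python3 -m inch '[[-1,[0,0,0.2],[0,0,0]],[-1,[0,0,0.2],[0,0,0]],[-1,[0,0,0.3],[0,0,0]],[-1,[0,0,0.3],[0,0,0]],[-1,[0,0,0.3],[0,0,0]]]' | grep t:; python3 s.py
```

```text
t: 15.28
eef_rot: [0.0, 0.997, 0.076, -0.0]
S yaw 0.152 bearing 0.144 r 0.1258 z 0.1010 F along 4.7 tangential -3.3 z -9.8 Mz -0.32 -1.72
t: 15.7
eef_rot: [-0.0, 0.997, 0.077, -0.0]
S yaw 0.153 bearing 0.139 r 0.1266 z 0.1413 F along 0.2 tangential 0.0 z -5.3 Mz -0.07 -1.69
```

```bash
python3 -m inch '[[-1,[0,0,0.6],[0,0,0]],[-1,[0,0,0.7],[0,0,0]],[-1,[0,-0.4,0.6],[0,0,0.4]],[-1,[0.05,-0.7,0.1],[0,0,0.6]],[-1,[0.1,-0.9,0],[0,0,0.8]]]' | grep t:
python3 -m inch '[[-1,[0.12,-0.9,0],[0,0,0.8]],[-1,[0.12,-0.9,0],[0,0,0.8]],[-1,[0.12,-0.9,0],[0,0,0.8]],[-1,[0.12,-0.9,0],[0,0,0.8]],[-1,[0.12,-0.9,0],[0,0,0.8]]]' | grep t:
python3 -m inch '[[-1,[0.12,-0.9,0],[0,0,0.8]],[-1,[0.12,-0.9,0],[0,0,0.8]],[-1,[0.12,-0.9,0],[0,0,0.8]],[-1,[0.12,-0.9,0],[0,0,0.8]],[-1,[0.12,-0.9,0],[0,0,0.8]]]' | grep t:
python3 -m inch '[[-1,[0.1,-0.7,0],[0,0,0.7]],[-1,[0.1,-0.5,-0.3],[0,0,0.5]],[-1,[0,-0.3,-0.6],[0,0,0.2]],[-1,[0,0,-0.8],[0,0,0]],[-1,[0,0,-0.8],[0,0,0]]]'; python3 s.py
```

```text
t: 16.12
eef_rot: [-0.0, 0.986, 0.169, 0.002]
t: 16.53
eef_rot: [0.0, 0.933, 0.36, 0.0]
t: 16.95
eef_rot: [-0.0, 0.843, 0.538, -0.0]
t: 17.37
eef_pos: [0.5128, -0.33, 0.1255]
eef_rot: [0.001, 0.805, 0.594, 0.0]
wrist_force: [0.2, 0.3, -5.4]
gripper_width: 0.0238
grip_force: 109.6
S yaw 1.271 bearing 1.374 r 0.4018 z 0.1255 F along 0.4 tangential -0.1 z -5.4 Mz -0.01 -0.01
```

```bash
python3 -m inch '[[-1,[0,0,-0.8],[0,0,0]],[-1,[0,0,-0.8],[0,0,0]],[-1,[0,0,-0.8],[0,0,0]],[-1,[0,0,-0.6],[0,0,0]],[-1,[0,0,-0.3],[0,0,0]]]'
python3 -m inch '[[-1,[0,0,-0.2],[0,0,0]],[-1,[0,0,-0.15],[0,0,0]],[-1,[0,0,0],[0,0,0]],[-1,[0,0,0],[0,0,0]],[-1,[0,0,0],[0,0,0]]]'
```

```text
t: 17.78
eef_pos: [0.5118, -0.3282, 0.0246]
eef_rot: [-0.002, 0.804, 0.594, -0.001]
wrist_force: [-1.1, -0.2, -4.9]
gripper_width: 0.0235
grip_force: 109.5
t: 18.2
eef_pos: [0.5137, -0.3292, 0.0171]
eef_rot: [0.001, 0.804, 0.594, 0.0]
wrist_force: [0.8, 0.9, -4.1]
gripper_width: 0.0237
grip_force: 109.5
```

```bash
python3 -m inch '[[-1,[0,0,-0.1],[0,0,0]],[-1,[0,0,-0.1],[0,0,0]],[-1,[0,0,-0.1],[0,0,0]],[-1,[0,0,0],[0,0,0]],[-1,[0,0,0],[0,0,0]]]'
python3 -m inch '[[-1,[0,0,-0.05],[0,0,0]],[-1,[0,0,-0.04],[0,0,0]],[-1,[0,0,0],[0,0,0]],[-1,[0,0,0],[0,0,0]],[-1,[0,0,0],[0,0,0]]]'
```

```text
t: 18.62
eef_pos: [0.5129, -0.3287, 0.0067]
eef_rot: [-0.0, 0.804, 0.594, -0.0]
wrist_force: [0.2, 0.6, -4.9]
gripper_width: 0.0237
grip_force: 109.5
t: 19.03
eef_pos: [0.5132, -0.3289, 0.0061]
eef_rot: [0.001, 0.804, 0.594, -0.0]
wrist_force: [-4.7, 2.3, 11.1]
gripper_width: 0.0237
grip_force: 111.7
```

```bash
python3 -m inch '[[-0.3,[0,0,0],[0,0,0]],[-0.1,[0,0,0],[0,0,0]],[0.2,[0,0,0.1],[0,0,0]],[0.6,[0,0,0.1],[0,0,0]],[1,[0,0,0.1],[0,0,0]]]'
python3 -m inch '[[1,[0,0,0.2],[0,0,0]],[1,[0,0,0.6],[0,0,0]],[1,[0,0,0.9],[0,0,0]],[1,[0,0,0.9],[0,0,0]],[1,[0,0,0.9],[0,0,0]]]'
python3 -m inch '[[1,[0,0,0.9],[0,0,0]],[1,[0,0,0.9],[0,0,0]],[1,[0,0,0.7],[0,0,0]],[1,[0,0,0],[0,0,0]],[1,[0,0,0],[0,0,0]]]'
python3 - <<'E'
from h import *
p,K,T=grab("wrist","w7.png");print(env.observe()["eef_pos"])
R=lambda u,v,z:ray(K,T,u,v,z)
g=cv2.cvtColor(p,cv2.COLOR_BGR2GRAY)
mm=((g<60)*255).astype(np.uint8);mm[:,:290]=0;mm[:,365:]=0;mm[:120]=0;mm[255:]=0
c=max(cv2.findContours(mm,0,1)[0],key=len)[:,0];w=np.array([R(u,v,.015)[:2] for u,v in c],np.float32);print(cv2.minAreaRect(w))
E
```

```text
t: 19.45
eef_pos: [0.5134, -0.3289, 0.0137]
eef_rot: [0.0, 0.804, 0.594, 0.0]
wrist_force: [-0.6, -0.1, 0.2]
gripper_width: 0.0727
grip_force: 0.0
t: 19.87
eef_pos: [0.513, -0.3287, 0.1198]
eef_rot: [-0.0, 0.804, 0.594, 0.0]
wrist_force: [-0.0, -0.8, -0.0]
gripper_width: 0.0859
grip_force: 0.0
t: 20.28
eef_pos: [0.5137, -0.3291, 0.1951]
eef_rot: [0.002, 0.804, 0.594, 0.001]
wrist_force: [-1.0, 0.6, -0.1]
gripper_width: 0.0856
grip_force: 0.0
[ 0.51295123 -0.32883736  0.19367862]
((0.5032660365104675, -0.36230361461639404), (0.10748907178640366, 0.026905221864581108), 73.49199676513672)
```

View pics/w7.png

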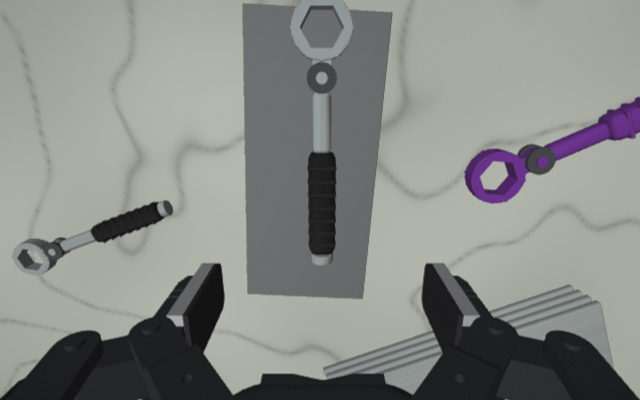

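The wrench lies flat and straight along the mat, with its ring at (321,27) and grip at (322,205). The gripper is clear of everything, so I hand in.

```bash
python3 -c "
from bench import env
print(env.hand_in())"
```

```text
the job is handed in; nothing more can be done
None
```

I tightened the nut until the wrench's joint broke over (about 0.145 rad by camera), laid the wrench back flat and straight on the mat, and handed the job in at about 20 s; no verdict came back.

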